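# Square a mould plate on its pivot pin and lock it

### The arm

A 6-joint arm with a two-finger parallel gripper is mounted at the origin on a cart in front of the work surface, level with it; the furniture and walls round the work are solid. World frame = base frame: x ahead of the robot, y to its left, z up, the work surface at z = 0. Lengths are in m, angles in rad, forces in N, time in s.
With the tool pointing down it reaches from about 0.375 to 0.9 m from the base axis. Payload 3.1 kg.
Tool frame: the origin (TCP) lies at the centre of the arm's flange, where the gripper is bolted on; the fingertips stand 173 mm ahead of it and the grasp point (between the pads) lies 155 mm ahead of it (tip_extent is the distance from the TCP to the fingertips, in m); z points along the fingers, y is the direction in which the jaws open and shut (so a half turn about z gives the same grasp; the last joint's range is limited). The gripper opens to 85 mm and grips with 20 to 120 N. Pads are 22 mm wide; open, the fingers measure 114 mm over their backs; the gripper's body (76 mm by 85 mm) begins 54 mm behind the grasp point. The pads swing forward as they close: fully open they stand 13 mm farther back than shut.
Start: joints at [1.143, 0.527, 1.433, -0, 1.181, -0.178], TCP at [0.154, 0.606, 0.405] pointing down, gripper open.
Joint ranges: [-3.08, 3.08], [-0.75, 2.2], [0.22, 2.44], [-1.43, 4.57], [0, 2.65], [-2.85, 2.85]. Speed limits (rad/s): [2.79, 2.79, 3.14, 3.14, 3.14, 3.14].

### API

Orientations are given as a unit quaternion [x, y, z, w].
In Python, from station import sense, snapshot, sign_off, tip_extent gives the robot as it stands. The module is installed in compiled form; this text tells all that it offers.
- The arm moves only by the tool servo_tool, never from a script. Its argument "rows" is a list of rows, each a list of 3 entries, a list of its own where there are three numbers: the shift along the tool's x, y, z in mm, then the turn about the tool's z in degrees, then the opening, from -1 (shut) to 1 (fully open), so that 0 is half open. A call has 1 to 8 rows; each row is the pose to reach, as a shift and turn from the pose measured when the call began, along the tool's axes at that moment; what a row does not reach only later rows make up. A row lasts 1/10 s, in which the tool goes at most 50 mm and 8.59 degrees, less where a joint would pass 70% of its speed; a pose out of reach is approached as far as the arm can. A call with a gripper value outside its range is refused whole. The fingers move at their own pace and stop on an object; "force" is the grip in N (left out, the last holds). Time passes only in rows, so rows that repeat a pose let the fingers close. It gives the time, the measured TCP pose, the force and the opening at its end, in the units of the state.
- sense(): the state, without advancing time (a new reading comes with each control period).
- snapshot(name): name is "scene" or "top" or "wrist"; returns a dict with "image" (420x560x3 uint8, blue, green, red), "z_map" (420x560 float32, m along the optical axis (not along the pixel's ray), 0 where there is no reading), "vertical_fov" (degrees; the focal length in pixels is half the picture's height over the tangent of half this angle, whatever the lens; pixels are square), "cx", "cy" (the principal point, pixels), "cam_to_world" (4x4, takes a point from camera to world coordinates). Camera axes: x right, y down, z forward; pixel columns grow to the right and rows downward; lengths in m; the calibration is good to about 2 mm. A picture is of the moment at which its call begins.
- sign_off(): hands the job in, once; it reports no verdict.
The state is a dict: "t": time; "q": joint angles; "qd": joint speeds; "tau": joint torques, N m; "tcp_pos": TCP position; "tool_rot": TCP orientation; "force": force on the tool from outside, world axes, zero at the start; "ft_torque": the same for the moment, N m; "finger_gap": opening from 0.0 (shut) to 1.0 (fully open).
Only numpy, scipy, OpenCV 4.12 (cv2) and the standard library are available. Lean on these libraries where they do the work, as an engineer would, in place of code of your own. Each camera call takes 0.05 s, during which the arm holds its last target. There are 200 camera calls.

### The job

First take the white bottle off the plywood board and stand it upright on the bench, clear of the board. Then square the aluminium mould plate: push the corner opposite its notch so that it turns counter-clockwise about the steel pivot pin, the notch staying on the pin all the while, until the plate lies flush against the brass stop pin; only then swing the red turn-button fully over the plate, until its arm points straight across the plate's edge. Leave the other things on and round the board where they are.

Things in the scene. Friction and masses are not known exactly. Their poses are not given: they have to be found in the camera images.
- board: plywood setting-up board, 215 (its x) x 250 (its y) x 12 mm thick, fixed to the bench at an angle that varies; origin at the centre of its underside, z up. It carries the pivot pin, the stop pin and the turn-button
- pivot_pin (a point): steel pivot pin, 16 mm dia, standing 20 mm above the board (top 32 mm above the bench), at board x -50, y -55; this point is on its axis 6 mm below its top
- stop_pin (a point): brass stop pin, 12 mm dia, top 32 mm above the bench, at board x +12, y +73.5; this point is on its axis 6 mm below its top
- plate: loose aluminium mould plate, about 0.4 kg, 14 mm thick, flat on the board (top 26 mm above the bench), blue pad in its middle. Origin: at its underside, below the centre of the notch in one corner. About it the plate spans x -8 to +82 and y -8 to +122 mm. It starts turned 0.5 to 0.85 rad clockwise (from above) from square; square: its x, y lie along the board's and its +y face bears on the stop pin
- plate_nest (a point): centre of the square notch in the plate's corner, at the height of the plate's top, axes as the plate's. The pivot pin sits in this notch and bears on its two inner faces (8.4 mm from this point), so the plate turns about the pin
- plate_push_corner (a point): the plate's corner opposite the notch (plate x +82, y +122 mm), at the height of its top. Pushing the plate's +x face close to this corner (towards plate -x) turns it counter-clockwise about the pin and presses the notch on the pin; letting the pusher creep a little towards plate -y along that face on the way helps to keep it seated
- bottle_mid (a point): centre, 65 mm up, of the white bottle with a white cap (55 mm dia body up to 112 mm, 28 mm dia cap to 130 mm, about 0.2 kg) that stands on the board in the way of the plate's swing; z along its axis
- turn_button (a joint): the red turn-button on the board: hinge about a vertical axis, counter-clockwise from above positive, stays where it is left. At 0 its arm points 135 deg from the board's +x (away from the plate, towards board -x +y); at 2.36 it points along board -y and its tip covers the plate; hard stop at 2.45. Starts between 0 and 0.6
- button_handle (a point): the black upright round handle at the tip of the turn-button, 14 mm dia, from 36 to 68 mm above the bench; this point is on its axis half-way up, 45 mm from the hinge axis
- button_pivot (a point): on the hinge axis of the turn-button, at board x -30, y +91, at the handle's mid height; the arm itself lies 30 to 36 mm above the bench, 3.5 mm over the plate
- red_part_mid (a point): the red cast knob standing on the board's near right corner; 55 dia x 44 high mm, loose, to be left alone; this point is at its centre, half-way up
- mould_mid (a point): the blue silicone mould half lying flat, 60 x 85 x 24 high mm, loose, to be left alone; this point is at its centre, half-way up
- clamp_mid (a point): the blue g-clamp lying flat, 87 x 106 x 19 high mm, fixed to the bench; this point is at its centre, half-way up
- tape_mid (a point): the roll of masking tape lying flat, 104 dia x 25 high mm, loose, to be left alone; this point is at its centre, half-way up
- orange_bottle_mid (a point): the orange bottle with a black cap, 66 dia x 130 high mm, loose, to be left alone; this point is at its centre, half-way up
- oil_bottle_mid (a point): the small pale bottle with a white cap and a dark label, 50 dia x 115 high mm, loose, to be left alone; this point is at its centre, half-way up
- blue_bottle_mid (a point): the tall blue bottle, 68 x 69 x 165 high mm, loose, to be left alone; this point is at its centre, half-way up

How it is judged:
On the way, in this order (a step that is already met when the one before it is completed fails the run):
1. the bottle stands upright on the bench, off the board, released (height (world z) of bottle_mid below 0.07 m and angle between bottle_mid's own z axis and vertical below 0.1 rad and linear speed of bottle below 0.02 m/s and contact force between bottle and the fingers below 0.1 N), for 0.2 s.
2. the plate is square to the board, its notch on the pivot pin (angle between the x axis of plate_nest and the x axis of board, either way round below 0.04 rad and horizontal distance between plate_nest and pivot_pin below 0.005 m), for 0.2 s.
3. the turn-button is swung over the plate (all of step 2 and value of joint turn_button above 2.05 rad), for 0.2 s.
At the end, for the whole second after the job is handed in: The bottle stands upright (within 0.1 rad) on the bench itself, off the board; the plate is square to the board within 0.04 rad with its notch within 5 mm of the pivot pin; the turn-button is at 2.05 rad or more, over the plate; all at rest (all of step 3 and height (world z) of bottle_mid below 0.07 m and angle between bottle_mid's own z axis and vertical below 0.1 rad and linear speed of bottle below 0.02 m/s and linear speed of plate below 0.01 m/s); the robot touches nothing.
It fails at once if one of the other things on or round the board is moved more than 3 cm (distance of any of red_part_mid, mould_mid, tape_mid, orange_bottle_mid, oil_bottle_mid, blue_bottle_mid from where it was at the start of the episode above 0.03 m).
It fails at once if the plate's notch leaves the pivot pin (by more than 10 mm) (horizontal distance between plate_nest and pivot_pin above 0.01 m).
It fails at once if the bottle is tipped over (angle between bottle_mid's own z axis and vertical above 0.7 rad).
It also fails if it takes over 67 s, if anything falls off the work surface, if the arm or the gripper's body presses on something with over 40 N, if the wrist force passes 120 N, or if a joint passes its speed limit or range.

## Working session

There is one attempt and no reset: what is moved stays moved. The work goes in short steps, Python scripts to look and compute and a tool call to move; the robot and the scene stay as the last step left them, time stands still between calls to the robot, and variables do not carry over. Pictures are saved under pics/ and viewed, about 8 in all and at most 12, crops included, and the job is handed in when it is done.

Besides the shell and the picture viewer there is one more tool, called as a command line: name --argument value ..., lists and objects as JSON in quotes. servo_tool: Moves the arm, as the interface text tells. Its arguments: {"type":"object","properties":{"rows":{"type":"array"},"force":{"type":"number"}},"required":["rows"]}

```bash
mkdir -p pics
cat > h.py <<'E'
import numpy as np, cv2
from station import sense, snapshot, sign_off, tip_extent
def f_of(s): return s["image"].shape[0]/2/np.tan(np.radians(s["vertical_fov"])/2)
def on_plane(s,u,v,z):
    f=f_of(s);T=np.array(s["cam_to_world"]);d=T[:3,:3]@np.array([(u-s["cx"])/f,(v-s["cy"])/f,1]);o=T[:3,3]
    return o+d*(z-o[2])/d[2]
def cloud(s):
    f=f_of(s);T=np.array(s["cam_to_world"]);Z=s["z_map"];v,u=np.mgrid[:Z.shape[0],:Z.shape[1]]
    P=np.stack([(u-s["cx"])/f*Z,(v-s["cy"])/f*Z,Z],-1)
    return P@T[:3,:3].T+T[:3,3]
def proj(s,p):
    f=f_of(s);T=np.array(s["cam_to_world"]);c=T[:3,:3].T@(np.asarray(p)-T[:3,3])
    return np.array([s["cx"]+f*c[0]/c[2],s["cy"]+f*c[1]/c[2]])
E
python3 - <<'E'
from h import *
print(sense(), tip_extent if not callable(tip_extent) else tip_extent())
for n in("top","scene"):
    s=snapshot(n);cv2.imwrite(f"pics/{n}0.png",s["image"]);print(n,s["vertical_fov"],s["cx"],s["cy"],np.round(s["cam_to_world"],3).tolist())
    np.save(f"{n}0.npy",s,allow_pickle=True)
E
```

```text
{'t': 0.0, 'q': array([ 1.14249754e+00,  5.28465070e-01,  1.43391845e+00, -9.75700383e-06,
        1.18138754e+00, -1.78509360e-01]), 'qd': array([ 0.00062433,  0.00110653,  0.0017454 ,  0.00011252,  0.0010029 ,
       -0.00125624]), 'tau': array([-5.52702804e-04, -4.42354238e+01, -1.78024739e+01, -2.51744568e-04,
        8.22432776e-03, -2.32543350e-06]), 'tcp_pos': array([0.15433058, 0.6052851 , 0.40372874]), 'tool_rot': array([ 1.24568353e-01,  9.92210431e-01, -1.04080258e-03, -3.21116908e-04]), 'force': array([ 0.38144168,  0.5648746 , -0.3252655 ]), 'ft_torque': array([-0.01325988,  0.02415531, -0.02964053]), 'finger_gap': 1.0034457347844237} 0.1734
top 48.960356033302304 283.13076296660836 207.40971631048706 [[0.001, -0.997, 0.074, 0.456], [-1.0, -0.002, -0.014, 0.025], [0.014, -0.074, -0.997, 1.293], [0.0, 0.0, 0.0, 1.0]]
scene 42.58148892700318 265.90584674965083 216.1329042907116 [[0.623, -0.303, 0.721, -0.537], [-0.782, -0.259, 0.567, -0.842], [0.015, -0.917, -0.398, 0.675], [0.0, 0.0, 0.0, 1.0]]
```

View pics/top0.png

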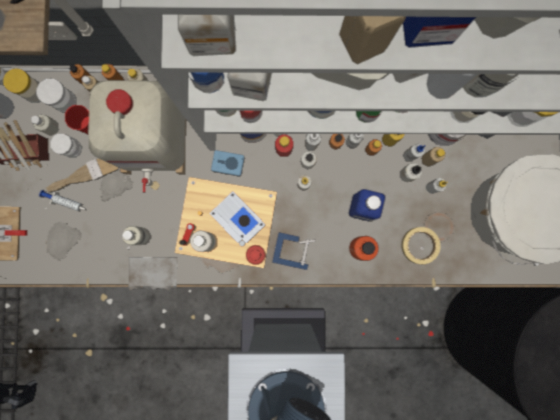

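View pics/scene0.png

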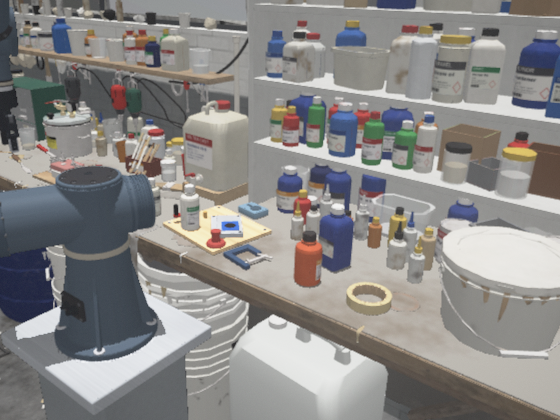

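The top view shows the plywood board (about 178-275, 178-268). The plate with its blue pad is at (238,220), the white bottle at (201,242), the red knob at (256,255) and the button at (187,234). I'll crop that area and measure.

Run:
```python
from h import *
s=np.load("top0.npy",allow_pickle=True).item()
im=s["image"][165:280,165:285];cv2.imwrite("pics/topc.png",cv2.resize(im,None,fx=5,fy=5,interpolation=cv2.INTER_CUBIC)[:600])
hsv=cv2.cvtColor(s["image"],cv2.COLOR_BGR2HSV)
m=cv2.inRange(hsv,(10,60,140),(28,255,255));m[:165]=0;m[285:]=0;m[:,:165]=0;m[:,285:]=0
cs=max(cv2.findContours(m,0,2)[0],key=cv2.contourArea)
r=cv2.minAreaRect(cs);b=cv2.boxPoints(r)
W=np.array([on_plane(s,*p,.012) for p in b]);print(b,W.round(4),[np.linalg.norm(W[i]-W[i-1]).round(4) for i in range(4)],W.mean(0))
P=cloud(s)
for u,v in[(201,242),(256,255),(244,220),(228,240),(187,234),(183,241),(228,163),(365,248),(132,236)]:print(u,v,P[v,u].round(3))
```

```text
[[173.76816 253.23717]
 [186.93842 175.86188]
 [277.31985 191.24593]
 [264.1496  268.62122]] [[0.4238 0.3082 0.012 ]
 [0.6389 0.2755 0.012 ]
 [0.5963 0.0231 0.012 ]
 [0.3818 0.059  0.012 ]] [np.float64(0.2527), np.float64(0.2175), np.float64(0.256), np.float64(0.2176)] [0.51019734 0.16646307 0.012     ]
201 242 [0.455 0.213 0.14 ]
256 255 [0.42  0.08  0.056]
244 220 [0.515 0.115 0.025]
228 240 [0.46  0.16  0.008]
187 234 [0.476 0.269 0.033]
183 241 [0.457 0.273 0.066]
228 163 [0.674 0.16  0.022]
365 248 [ 0.44  -0.198  0.129]
132 236 [0.47  0.393 0.11 ]
```

View pics/topc.png

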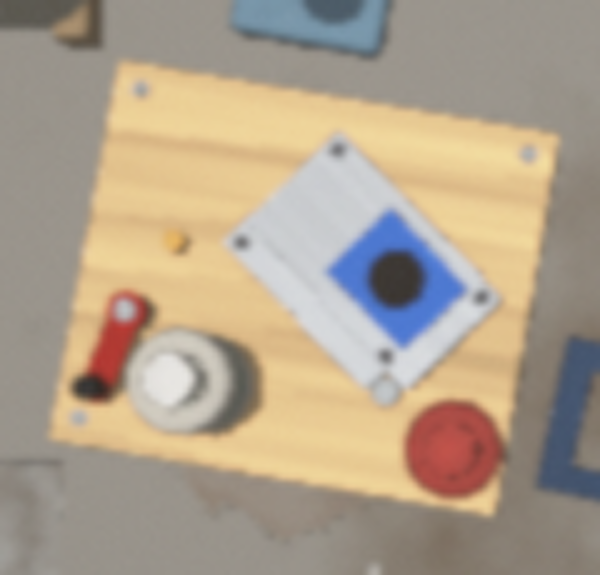

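```bash
cat >> h.py <<'E'
from scipy.spatial.transform import Rotation as Ro
def to(p,yaw=None):
    """shift (mm, tool axes) and turn (deg) to bring TCP to p; yaw = wished world angle of tool y (deg, mod 180)"""
    st=sense();R=Ro.from_quat(st["tool_rot"]).as_matrix()
    d=R.T@(np.asarray(p)-st["tcp_pos"])*1000
    now=np.degrees(np.arctan2(R[1,1],R[0,1]))
    t=0 if yaw is None else -((yaw-now+90)%180-90)
    print("t %.2f"%st["t"],"tcp",st["tcp_pos"].round(4),"toolx",R[:,0].round(3),"yaw %.1f"%now,"gap %.2f"%st["finger_gap"],"-> shift",d.round(0),"turn %.1f"%t)
E
python3 - <<'E'
from h import *
s=np.load("top0.npy",allow_pickle=True).item();P=cloud(s)
for n,(u0,u1,v0,v1),z in[("bottle",(185,215,225,258),.1),("free",(297,345,190,240),.01)]:
    Q=P[v0:v1,u0:u1].reshape(-1,3);Q=Q[Q[:,2]>z];print(n,len(Q),Q.mean(0) if len(Q) else "",Q.min(0) if len(Q) else "",Q.max(0) if len(Q) else "")
Q=P[225:258,185:215];k=Q[...,2]>.13;print("cap",np.median(Q[k],0),k.sum())
print("free spot px",proj(s,[.51,-.075,0]))
to([.455,.21,.38])
E
```

```text
bottle 366 [0.4577984  0.21410491 0.13508849] [0.43187828 0.02486463 0.10012362] [0.48317085 0.24394424 1.29334974]
free 19 [ 0.49683304 -0.01069534  0.62154803] [ 0.45646537 -0.05694874  0.0110098 ] [0.59984481 0.02486463 1.29334974]
cap [0.45743893 0.2178081  0.14079168] 106
free spot px [312.2010683  222.37911582]
t 0.10 tcp [0.1543 0.6053 0.4038] toolx [-0.969  0.247  0.   ] yaw 75.7 gap 1.00 -> shift [-389. -309.   24.] turn 0.0
```

servo_tool --rows '[[[-50,-40,3],0,1],[[-100,-80,6],0,1],[[-150,-120,10],0,1],[[-200,-160,13],0,1],[[-245,-195,15],0,1],[[-290,-230,18],0,1],[[-340,-270,20],0,1],[[-389,-309,24],0,1]]'

```text
t: 0.9
tcp_pos: [0.3967, 0.2855, 0.3849]
tool_rot: [0.124, 0.992, -0.001, -0.0]
force: [0.4, 0.8, 0.1]
finger_gap: 0.998
```

servo_tool --rows '[[[0,0,0],0,1],[[0,0,0],0,1],[[0,0,0],0,1]]'

```text
t: 1.2
tcp_pos: [0.396, 0.286, 0.3847]
tool_rot: [0.124, 0.992, -0.001, -0.001]
force: [-0.1, -1.0, -0.2]
finger_gap: 1.0
```

Run:
```python
from h import *
s=snapshot("wrist");np.save("w1.npy",s,allow_pickle=True);cv2.imwrite("pics/w1.png",s["image"]);print(np.round(s["cam_to_world"],3).tolist(),s["vertical_fov"])
P=cloud(s);k=(P[...,2]>.13)&(P[...,2]<.16);print(k.sum(),np.median(P[k],0),P[k].min(0),P[k].max(0))
k=(P[...,2]>.10)&(P[...,2]<.115);print(k.sum(),P[k].min(0),P[k].max(0))
to([.457,.216,.255])
```

```text
[[0.247, 0.918, 0.309, 0.315], [0.969, -0.233, -0.082, 0.306], [-0.003, 0.32, -0.948, 0.354], [0.0, 0.0, 0.0, 1.0]] 70.93918952452213
1446 [0.46384402 0.23136221 0.14014956] [0.44454488 0.20832964 0.13001899] [0.64816525 0.41636762 0.14555899]
2282 [0.43069115 0.19643374 0.10004598] [0.6495069  0.4195417  0.11499925]
t 1.25 tcp [0.3957 0.2863 0.3847] toolx [-0.969  0.246  0.001] yaw 75.8 gap 1.00 -> shift [-77. -53. 130.] turn 0.0
```

View pics/w1.png

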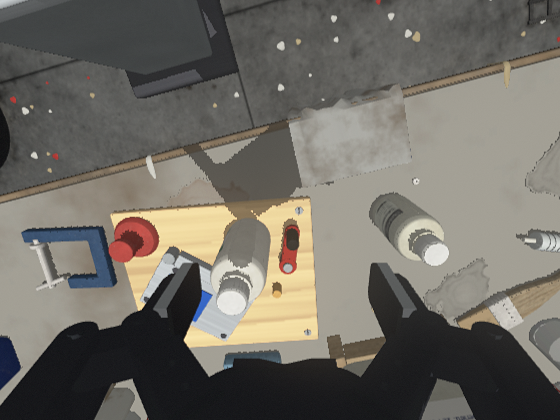

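The wrist view shows the bottle cap at (233,295), button handle (292,238), hinge (288,268), stop pin (277,292) and pivot pin (172,258). I'll refine the cap and board from it.

Run:
```python
from h import *
s=np.load("w1.npy",allow_pickle=True).item();P=cloud(s)
Q=P[275:318,212:255];k=(Q[...,2]>.135)&(Q[...,2]<.15);print("cap",k.sum(),np.median(Q[k],0),(Q[k].min(0)+Q[k].max(0))/2)
for n,u,v,z in[("stop",277,292,.032),("handletop",292,232,.068),("hinge",288,268,.036),("pivot",172,258,.032)]:print(n,on_plane(s,u,v,z).round(4),P[v,u].round(4))
hsv=cv2.cvtColor(s["image"],cv2.COLOR_BGR2HSV)
m=cv2.inRange(hsv,(10,50,120),(28,255,255));m[:190]=0;m[348:]=0;m[:,:105]=0;m[:,320:]=0
ys,xs=np.nonzero(m);W=np.array([on_plane(s,x,y,.012)[:2] for x,y in zip(xs,ys)])
r=cv2.minAreaRect(W.astype(np.float32)*1000);print(r)
to([.457,.216,.255])
```

```text
cap 761 [0.45618462 0.22298294 0.14181612] [0.45811799 0.22179305 0.13944082]
stop [0.5319 0.2401 0.032 ] [0.5319 0.2401 0.032 ]
handletop [0.4396 0.2819 0.068 ] [0.4479 0.2802 0.0489]
hinge [0.4991 0.2629 0.036 ] [0.4962 0.2635 0.041 ]
pivot [0.4528 0.1274 0.032 ] [0.4531 0.1271 0.0315]
((494.45123291015625, 153.38291931152344), (284.38214111328125, 241.40155029296875), 80.4361801147461)
t 1.25 tcp [0.3957 0.2863 0.3847] toolx [-0.969  0.246  0.001] yaw 75.8 gap 1.00 -> shift [-77. -53. 130.] turn 0.0
```

servo_tool --rows '[[[-40,-25,0],0,1],[[-76,-49,10],0,1],[[-76,-49,30],0,1],[[-76,-49,60],0,1],[[-76,-49,95],0,1],[[-76,-49,125],0,1],[[-76,-49,125],0,1],[[-76,-49,125],0,1]]' --force 40

```text
t: 2.05
tcp_pos: [0.4566, 0.2212, 0.2598]
tool_rot: [0.123, 0.992, -0.001, -0.001]
force: [0.7, 0.8, 0.4]
finger_gap: 0.996
```

Run:
```python
from h import *
to([.457,.220,.260])
```

```text
t 2.05 tcp [0.4566 0.2212 0.2598] toolx [-0.97   0.243  0.002] yaw 75.9 gap 1.00 -> shift [-1. -1. -0.] turn 0.0
```

servo_tool --rows '[[[0,0,0],0,0],[[0,0,0],0,0],[[0,0,0],0,0],[[0,0,0],0,-0.5],[[0,0,0],0,-0.5],[[0,0,0],0,-0.5],[[0,0,0],0,-0.5],[[0,0,0],0,-0.5]]' --force 40

```text
t: 2.85
tcp_pos: [0.4571, 0.2216, 0.2618]
tool_rot: [0.123, 0.992, -0.0, 0.0]
force: [-1.2, 1.6, 5.6]
finger_gap: 0.625
```

servo_tool --rows '[[[0,0,-10],0,-0.5],[[0,0,-25],0,-0.5],[[0,0,-45],0,-0.5],[[0,0,-65],0,-0.5],[[0,0,-75],0,-0.5],[[0,0,-75],0,-0.5]]'

```text
t: 3.45
tcp_pos: [0.4573, 0.2217, 0.3387]
tool_rot: [0.123, 0.992, 0.001, 0.002]
force: [-0.2, -0.3, -2.5]
finger_gap: 0.619
```

Run:
```python
from h import *
to([.51,-.09,.335])
s=snapshot("scene");cv2.imwrite("pics/s1.png",cv2.resize(s["image"][130:330,90:350],None,fx=3,fy=3))
```

```text
t 3.45 tcp [0.4573 0.2217 0.3387] toolx [-0.97   0.243 -0.005] yaw 75.9 gap 0.62 -> shift [-127. -290.    4.] turn 0.0
```

View pics/s1.png

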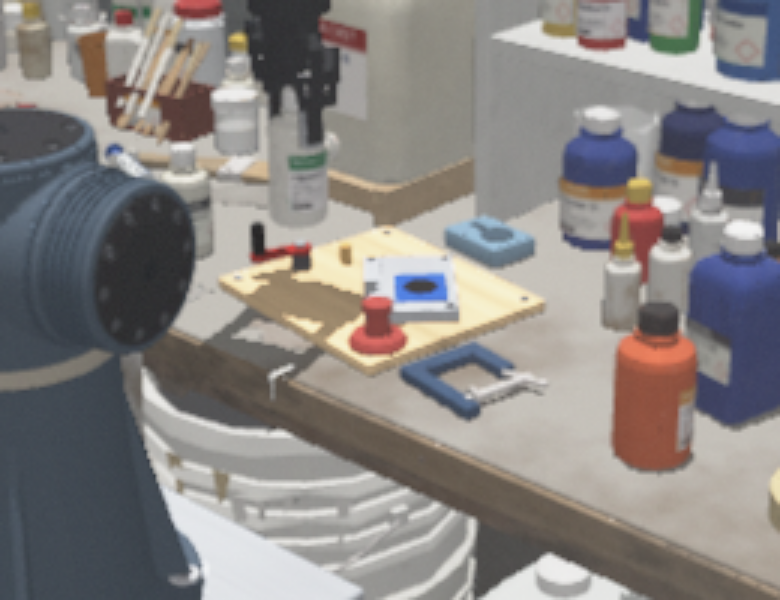

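The bottle is held upright, about 77 mm clear of the board.

servo_tool --rows '[[[-16,-36,0],0,-0.5],[[-32,-72,0],0,-0.5],[[-48,-108,0],0,-0.5],[[-64,-144,0],0,-0.5],[[-80,-180,0],0,-0.5],[[-95,-216,0],0,-0.5],[[-111,-253,0],0,-0.5],[[-127,-290,0],0,-0.5]]'

```text
t: 4.3
tcp_pos: [0.5091, -0.0921, 0.3366]
tool_rot: [0.123, 0.992, 0.001, 0.0]
force: [0.3, -0.1, -2.5]
finger_gap: 0.618
```

servo_tool --rows '[[[0,0,0],0,-0.5],[[0,0,0],0,-0.5],[[0,0,0],0,-0.5],[[0,0,0],0,-0.5]]'

```text
t: 4.7
tcp_pos: [0.5086, -0.0908, 0.3361]
tool_rot: [0.122, 0.993, 0.001, -0.001]
force: [-0.2, 0.1, -2.9]
finger_gap: 0.617
```

Run:
```python
from h import *
to([.51,-.09,.251])
```

```text
t 4.70 tcp [ 0.5086 -0.0908  0.3361] toolx [-0.97   0.242  0.002] yaw 76.0 gap 0.62 -> shift [-1.  1. 85.] turn 0.0
```

servo_tool --rows '[[[0,0,25],0,-0.5],[[0,0,50],0,-0.5],[[0,0,65],0,-0.5],[[0,0,75],0,-0.5],[[0,0,81],0,-0.5],[[0,0,84],0,-0.5],[[0,0,85],0,-0.5],[[0,0,85],0,-0.5]]'

```text
t: 5.5
tcp_pos: [0.5087, -0.0907, 0.2516]
tool_rot: [0.122, 0.993, 0.001, -0.0]
force: [0.1, 0.2, -1.2]
finger_gap: 0.618
```

servo_tool --rows '[[[0,0,1],0,-0.5],[[0,0,1],0,-0.5]]'

```text
t: 5.7
tcp_pos: [0.5088, -0.0908, 0.251]
tool_rot: [0.122, 0.993, 0.001, 0.0]
force: [0.3, -1.0, -3.2]
finger_gap: 0.615
```

servo_tool --rows '[[[0,0,1],0,-0.5],[[0,0,2],0,-0.5],[[0,0,2],0,-0.5]]'

```text
t: 6.0
tcp_pos: [0.5091, -0.0908, 0.2499]
tool_rot: [0.122, 0.993, 0.0, 0.001]
force: [-0.8, 0.2, 4.7]
finger_gap: 0.616
```

Contact is made, so I'll release and retreat upwards.

servo_tool --rows '[[[0,0,0],0,0.4],[[0,0,0],0,0.7],[[0,0,0],0,1],[[0,0,0],0,1],[[0,0,0],0,1],[[0,0,0],0,1]]'

```text
t: 6.6
tcp_pos: [0.5091, -0.0909, 0.2498]
tool_rot: [0.122, 0.993, 0.0, 0.001]
force: [0.4, -1.0, -0.2]
finger_gap: 0.999
```

servo_tool --rows '[[[0,0,-20],0,1],[[0,0,-50],0,1],[[0,0,-85],0,1],[[0,0,-120],0,1],[[0,0,-120],0,1],[[0,0,-120],0,-1],[[0,0,-120],0,-1],[[0,0,-120],0,-1]]'

```text
t: 7.4
tcp_pos: [0.5084, -0.0908, 0.3684]
tool_rot: [0.122, 0.993, 0.001, -0.001]
force: [-0.9, 0.1, 0.6]
finger_gap: 0.512
```

Run:
```python
from h import *
s=snapshot("top");np.save("t1.npy",s,allow_pickle=True);P=cloud(s)
Q=P[195:250,295:345].reshape(-1,3);Q=Q[(Q[:,2]>.115)&(Q[:,2]<.14)];print("cap",len(Q),Q.mean(0),Q[:,2].max())
# red button mask, blue pad mask etc.
cv2.imwrite("pics/t1c.png",cv2.resize(s["image"][165:285,165:345],None,fx=4.4,fy=4.4,interpolation=cv2.INTER_CUBIC))
cv2.imwrite("pics/full.png",s["image"])
to([.55,.1,.35])
```

```text
<stdin>:3: RuntimeWarning: Mean of empty slice.
  ret = um.true_divide(
Traceback (most recent call last):
ValueError: zero-size array to reduction operation maximum which has no identity
```

Run:
```python
from h import *
to([.42,.12,.40])
```

```text
t 7.45 tcp [ 0.5085 -0.0908  0.3684] toolx [-0.97   0.242  0.002] yaw 76.0 gap 0.42 -> shift [137. 183. -31.] turn 0.0
```

servo_tool --rows '[[[27,37,-10],0,-1],[[54,74,-20],0,-1],[[81,110,-31],0,-1],[[108,147,-31],0,-1],[[137,183,-31],0,-1],[[137,183,-31],0,-1],[[137,183,-31],0,-1],[[137,183,-31],0,-1]]'

```text
t: 8.25
tcp_pos: [0.4206, 0.1193, 0.3996]
tool_rot: [0.122, 0.992, 0.001, -0.001]
force: [-0.6, 0.1, 0.7]
finger_gap: -0.004
```

Run:
```python
from h import *
s=snapshot("wrist");np.save("w2.npy",s,allow_pickle=True);cv2.imwrite("pics/w2.png",s["image"])
s=snapshot("top");np.save("t1.npy",s,allow_pickle=True);P=cloud(s)
Q=P[195:250,295:345].reshape(-1,3);Q=Q[(Q[:,2]>.115)&(Q[:,2]<.14)];print("cap",len(Q),Q.mean(0) if len(Q) else "")
to([.42,.12,.40])
```

```text
cap 96 [ 0.51101981 -0.09212849  0.12885927]
t 8.35 tcp [0.4208 0.1188 0.3997] toolx [-0.97   0.244  0.002] yaw 75.9 gap 0.00 -> shift [ 1.  1. -0.] turn 0.0
```

View pics/w2.png

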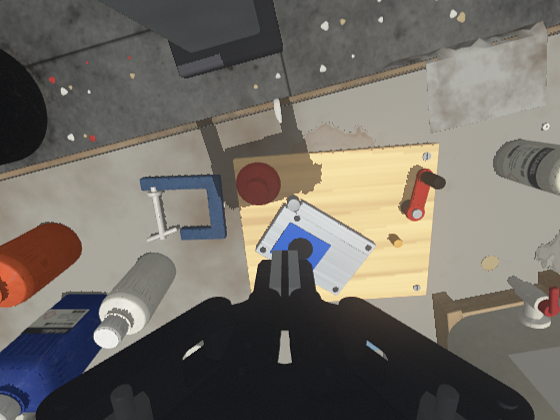

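The bottle stands at (0.511,-0.092), cap top at 0.129. In the wrist view the pivot pin is at (293,205), the plate corners at about (375,246) and (337,296), and the stop pin at (397,240). Next I'll measure the plate's angle.

Run:
```python
from h import *
s=np.load("w2.npy",allow_pickle=True).item();P=cloud(s)
m=((P[...,2]>.021)&(P[...,2]<.031)).astype(np.uint8)*255
m[:190]=0;m[305:]=0;m[:,:245]=0;m[:,:]=m;m[:,388:]=0
n,l,st,c=cv2.connectedComponentsWithStats(m);i=1+np.argmax(st[1:,4]);print(st[i])
W=P[l==i][:,:2];r=cv2.minAreaRect((W*1000).astype(np.float32));print(r,cv2.boxPoints(r).round(1).tolist())
hsv=cv2.cvtColor(s["image"],cv2.COLOR_BGR2HSV)
b=cv2.inRange(hsv,(10,60,130),(28,255,255));b[:140]=0;b[310:]=0;b[:,:225]=0;b[:,445:]=0
ys,xs=np.nonzero(cv2.morphologyEx(b,cv2.MORPH_OPEN,np.ones((3,3))));B=np.array([on_plane(s,x,y,.012)[:2] for x,y in zip(xs,ys)]);print("board",cv2.minAreaRect((B*1000).astype(np.float32)))
for nme,u,v,z in[("pivot",293,203,.032),("stop",398,239,.032),("hinge",417,214,.036),("handletop",438,181,.068)]:print(nme,on_plane(s,u,v,z).round(4),P[v,u].round(4))
```

```text
[ 255  197  121   99 5502]
((519.5294189453125, 135.47654724121094), (130.6532745361328, 90.52033233642578), 44.183040618896484) [[441.1000061035156, 122.4000015258789], [504.20001220703125, 57.5], [597.9000244140625, 148.5], [534.7999877929688, 213.5]]
board ((509.814453125, 167.98497009277344), (249.05702209472656, 215.475341796875), 80.37159729003906)
pivot [0.4501 0.1224 0.032 ] [0.45   0.1225 0.0323]
stop [0.5285 0.2393 0.032 ] [0.53   0.2401 0.0293]
hinge [0.4987 0.2644 0.036 ] [0.4965 0.2627 0.0406]
handletop [0.4517 0.2776 0.068 ] [0.4516 0.2774 0.0683]
```

```bash
cat >> h.py <<'E'
PIV=np.array([.4519,.1222])
def push_pose(phi_y,X,Y,z):
    "TCP for plate coords X,Y (mm) when the plate's y axis is at phi_y deg in world"
    a=np.radians(phi_y);y=np.array([np.cos(a),np.sin(a)]);x=np.array([y[1],-y[0]])
    return np.r_[PIV+(X*x+Y*y)/1000,z]
E
python3 - <<'E'
from h import *
s=np.load("top0.npy",allow_pickle=True).item();P=cloud(s)
Q=P[130:195,205:280].reshape(-1,3);k=(Q[:,2]>.018)&(Q[:,2]<.6);print("mould/near",Q[k&(Q[:,0]<.72)].min(0),np.sort(Q[k,0])[:5])
print(push_pose(44.2,112,108,.29));to(push_pose(44.2,112,108,.29),44.2)
E
```

```text
mould/near [0.58683589 0.01868834 0.01801875] [0.58683589 0.58686823 0.58690876 0.5869534  0.58707173]
[0.60740884 0.11719984 0.29      ]
t 8.35 tcp [0.4208 0.1188 0.3997] toolx [-0.97   0.244  0.002] yaw 75.9 gap 0.00 -> shift [-182.   44.  109.] turn 31.7
```

servo_tool --rows '[[[-40,10,20],7,-1],[[-80,20,40],14,-1],[[-120,30,60],21,-1],[[-150,38,85],28,-1],[[-182,44,109],31.7,-1],[[-182,44,109],31.7,-1],[[-182,44,109],31.7,-1],[[-182,44,109],31.7,-1]]'

```text
t: 9.15
tcp_pos: [0.6075, 0.1163, 0.2907]
tool_rot: [0.39, 0.921, 0.0, -0.001]
force: [-0.9, 0.5, 0.9]
finger_gap: -0.001
```

Run:
```python
from h import *
to(push_pose(44.2,112,108,.191),44.2)
```

```text
t 9.15 tcp [0.6075 0.1163 0.2907] toolx [-0.696  0.718  0.003] yaw 44.1 gap -0.00 -> shift [  0.   1. 100.] turn -0.1
```

servo_tool --rows '[[[0,0,40],0,-1],[[0,0,75],0,-1],[[0,0,92],0,-1],[[0,0,98],0,-1],[[0,0,100],0,-1],[[0,0,100],0,-1]]'

```text
t: 9.75
tcp_pos: [0.6076, 0.1165, 0.1922]
tool_rot: [0.39, 0.921, 0.001, -0.0]
force: [0.0, 0.6, 0.3]
finger_gap: 0.002
```

Run:
```python
from h import *
s=snapshot("wrist");cv2.imwrite("pics/w3.png",s["image"])
to(push_pose(44.2,93,108,.191),44.2)
```

```text
t 9.80 tcp [0.6077 0.1166 0.1924] toolx [-0.696  0.718  0.001] yaw 44.1 gap 0.00 -> shift [20.  0.  1.] turn -0.1
```

View pics/w3.png

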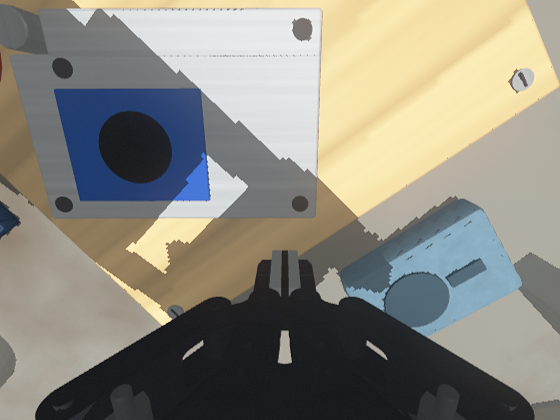

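```bash
cat >> h.py <<'E'
def rows(ws,z=.191):
    st=sense();R=Ro.from_quat(st["tool_rot"]).as_matrix();now=np.degrees(np.arctan2(R[1,1],R[0,1]))%180
    print("t %.2f"%st["t"],st["tcp_pos"].round(4),"yaw %.1f"%now,st["force"].round(1))
    for a,X,Y in ws:print((R.T@(push_pose(a,X,Y,z)-st["tcp_pos"])*1000).round(1),"turn %.1f"%(now-a))
E
python3 - <<'E'
from h import *
rows([(44.2,102,108),(44.2,95,108),(44.2,92,108),(46.2,92,108),(48.2,92,107.5),(50.2,92,107),(52.2,92,106.5),(54.2,92,106)])
E
```

```text
t 9.80 [0.6077 0.1166 0.1924] yaw 44.1 [0.9 0.1 0.3]
[10.7  0.2  1.4] turn -0.1
[17.7  0.2  1.4] turn -0.1
[20.7  0.2  1.4] turn -0.1
[24.5  3.3  1.4] turn -2.1
[28.4  5.8  1.4] turn -4.1
[32.4  8.2  1.4] turn -6.1
[36.4 10.4  1.4] turn -8.1
[40.5 12.5  1.4] turn -10.1
```

servo_tool --rows '[[[10.7,0.2,1.4],0,-1],[[17.7,0.2,1.4],0,-1],[[20.7,0.2,1.4],0,-1],[[24.5,3.3,1.4],-2.1,-1],[[28.4,5.8,1.4],-4.1,-1],[[32.4,8.2,1.4],-6.1,-1],[[36.4,10.4,1.4],-8.1,-1],[[40.5,12.5,1.4],-10.1,-1]]'

```text
t: 10.6
tcp_pos: [0.5904, 0.1547, 0.1918]
tool_rot: [0.306, 0.952, 0.002, 0.003]
force: [6.3, -1.5, 2.4]
finger_gap: 0.005
```

```bash
cat >> h.py <<'E'
def plate(s,show=True):
    P=cloud(s);m=((P[...,2]>.021)&(P[...,2]<.0295)&(P[...,0]<.64)&(P[...,0]>.38)&(P[...,1]>.02)&(P[...,1]<.3)).astype(np.uint8)
    n,l,st,c=cv2.connectedComponentsWithStats(m);i=1+np.argmax(st[1:,4])
    r=cv2.minAreaRect((P[l==i][:,:2]*1000).astype(np.float32));print("plate",np.round(r[0],1),np.round(r[1],1),"ang %.2f"%r[2],cv2.boxPoints(r).round(1).tolist())
E
python3 - <<'E'
from h import *
s=snapshot("wrist");cv2.imwrite("pics/w4.png",s["image"]);plate(s)
rows([(56.2,92,105.5),(58.2,92,105),(60.2,92,104.5),(62.2,92,104),(64.2,92,103.5),(66.2,92,103),(68.2,92,102.5),(70.2,92,102)])
E
```

```text
plate [516.6 145.9] [131.3  91.3] ang 54.11 [[441.1000061035156, 119.5], [515.0999755859375, 66.0], [592.0999755859375, 172.39999389648438], [518.0999755859375, 225.89999389648438]]
t 10.65 [0.5903 0.1554 0.1919] yaw 54.4 [ 4.9 -1.6  1.2]
[4.5 0.8 0.8] turn -1.8
[8.3 3.4 0.8] turn -3.8
[12.2  5.8  0.8] turn -5.8
[16.1  8.   0.8] turn -7.8
[20.1 10.1  0.8] turn -9.8
[24.2 12.1  0.8] turn -11.8
[28.3 14.   0.8] turn -13.8
[32.4 15.7  0.8] turn -15.8
```

servo_tool --rows '[[[4.5,0.8,0.8],-1.8,-1],[[8.3,3.4,0.8],-3.8,-1],[[12.2,5.8,0.8],-5.8,-1],[[16.1,8,0.8],-7.8,-1],[[20.1,10.1,0.8],-9.8,-1],[[24.2,12.1,0.8],-11.8,-1],[[28.3,14,0.8],-13.8,-1],[[32.4,15.7,0.8],-15.8,-1]]'

```text
t: 11.45
tcp_pos: [0.5756, 0.1882, 0.1919]
tool_rot: [0.171, 0.985, 0.004, 0.008]
force: [7.1, 1.9, 0.2]
finger_gap: -0.002
```

Run:
```python
from h import *
s=snapshot("wrist");cv2.imwrite("pics/w5.png",s["image"]);plate(s)
rows([(72,92,101.5),(74,92,101),(75.5,92,100.5),(77,92,100),(78.4,92,100),(79.4,92,100),(80.4,92,100),(80.4,92,100)])
```

```text
plate [508.2 161.4] [130.8  90.9] ang 69.16 [[442.5, 116.4000015258789], [527.4000244140625, 84.0999984741211], [574.0, 206.3000030517578], [489.0, 238.6999969482422]]
t 11.50 [0.5752 0.1888 0.1919] yaw 70.4 [6.7 1.9 1. ]
[ 4.7 -0.1  0.8] turn -1.6
[8.3 2.4 0.8] turn -3.6
[11.1  4.1  0.8] turn -5.1
[13.9  5.8  0.7] turn -6.6
[16.6  7.7  0.7] turn -8.0
[18.6  9.   0.7] turn -9.0
[20.6 10.3  0.7] turn -10.0
[20.6 10.3  0.7] turn -10.0
```

servo_tool --rows '[[[4.7,0,0.8],-1.6,-1],[[8.3,2.4,0.8],-3.6,-1],[[11.1,4.1,0.8],-5.1,-1],[[13.9,5.8,0.7],-6.6,-1],[[16.6,7.7,0.7],-8,-1],[[18.6,9,0.7],-9,-1],[[20.6,10.3,0.7],-10,-1],[[20.6,10.3,0.7],-10,-1]]'

```text
t: 12.3
tcp_pos: [0.5616, 0.2071, 0.1919]
tool_rot: [0.083, 0.996, 0.006, 0.012]
force: [6.1, 2.6, 2.3]
finger_gap: -0.0
```

Run:
```python
from h import *
s=snapshot("wrist");cv2.imwrite("pics/w6.png",s["image"]);plate(s)
rows([(80.4,91,100),(80.4,90,100),(80.4,89,100)])
```

```text
plate [501. 170.] [130.9  91.2] ang 78.34 [[443.1000061035156, 115.0999984741211], [532.4000244140625, 96.69999694824219], [558.7999877929688, 224.89999389648438], [469.6000061035156, 243.3000030517578]]
t 12.35 [0.5616 0.207  0.192 ] yaw 80.4 [6.1 3.1 1.6]
[ 3.1 -1.9  0.9] turn 0.0
[ 4.1 -1.9  0.8] turn 0.0
[ 5.1 -1.9  0.8] turn 0.0
```

View pics/w6.png

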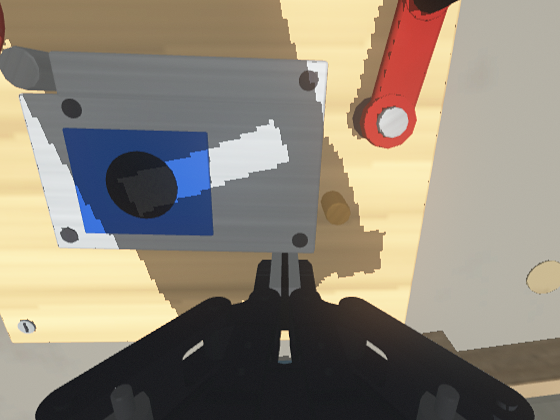

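Plate at 78.3°, board at 80.4°. The stop pin (335,207) is just off the plate's edge, so I'll push on gently.

servo_tool --rows '[[[1.5,0,0.5],0,-1],[[3,-0.5,0.5],0,-1],[[4.5,-1,0.5],0,-1],[[5.5,-1,0.5],0,-1],[[6.5,-1,0.5],0,-1],[[6.5,-1,0.5],0,-1]]'

```text
t: 12.95
tcp_pos: [0.5568, 0.2082, 0.1918]
tool_rot: [0.084, 0.996, 0.007, 0.016]
force: [6.8, 3.3, 1.0]
finger_gap: 0.001
```

Run:
```python
from h import *
s=snapshot("wrist");plate(s);rows([(80.4,91,100)])
```

```text
plate [498.9 171.6] [130.6  90.7] ang 80.33 [[443.20001220703125, 114.9000015258789], [532.5999755859375, 99.5999984741211], [554.5, 228.3000030517578], [465.1000061035156, 243.60000610351562]]
t 13.00 [0.5568 0.2081 0.1918] yaw 80.4 [6.4 3.6 1.3]
[-1.9 -2.2  0.9] turn 0.0
```

servo_tool --rows '[[[2,0,0],0,-1],[[3,0,0],0,-1],[[4,0,0],0,-1],[[4,0,0],0,-1]]'

```text
t: 13.4
tcp_pos: [0.554, 0.2096, 0.1919]
tool_rot: [0.084, 0.996, 0.008, 0.018]
force: [6.6, 3.4, -1.1]
finger_gap: -0.004
```

Run:
```python
from h import *
s=snapshot("wrist");plate(s);rows([(80.4,91,100)])
```

```text
plate [498.4 177.6] [142.   90.7] ang 81.40 [[442.8999938964844, 114.19999694824219], [532.7000122070312, 100.69999694824219], [553.9000244140625, 241.0], [464.20001220703125, 254.60000610351562]]
t 13.45 [0.554  0.2096 0.1919] yaw 80.4 [ 6.4  2.9 -0.9]
[-4.9 -3.2  1. ] turn 0.0
```

servo_tool --rows '[[[1,0,0],0,-1],[[2,0,0],0,-1],[[2,0,0],0,-1]]'

```text
t: 13.75
tcp_pos: [0.5532, 0.2098, 0.1919]
tool_rot: [0.083, 0.996, 0.009, 0.02]
force: [6.5, -0.5, -0.1]
finger_gap: -0.001
```

Run:
```python
from h import *
s=snapshot("wrist");np.save("w8.npy",s,allow_pickle=True);plate(s);rows([(80.4,91,100)]);cv2.imwrite("pics/w8.png",s["image"])
P=cloud(s);f=P.reshape(-1,3);r=lambda c:f[(f[:,2]>.0302)&(f[:,2]<.034)&(np.hypot(*(f[:,:2]-c).T)<.014)]
for c in([.5320,.2395],[.4519,.1222]):
    q=r(c);print(len(q),q.mean(0),q.min(0),q.max(0)) if len(q) else print("none")
m=((P[...,2]>.021)&(P[...,2]<.0285)&(P[...,0]<.64)&(P[...,0]>.38)&(P[...,1]>.02)).astype(np.uint8)
m=cv2.morphologyEx(m,cv2.MORPH_OPEN,np.ones((21,21)));n,l,st,c=cv2.connectedComponentsWithStats(m);i=1+np.argmax(st[1:,4])
print(cv2.minAreaRect((P[l==i][:,:2]*1000).astype(np.float32)))
```

```text
plate [498.3 178. ] [141.7  90.8] ang 81.21 [[442.6000061035156, 115.0], [532.2999877929688, 101.0999984741211], [554.0, 241.10000610351562], [464.20001220703125, 255.0]]
t 13.80 [0.5532 0.2098 0.1919] yaw 80.5 [ 6.3 -0.7 -1.3]
[-5.7 -3.3  1.1] turn 0.1
450 [0.53460997 0.23856204 0.0320187 ] [0.52937858 0.23278214 0.03026681] [0.54097991 0.24445542 0.03383751]
1298 [0.45320141 0.12396177 0.03220315] [0.44508619 0.11472526 0.03020733] [0.46084354 0.13151033 0.03398889]
((476.0736999511719, 197.91189575195312), (100.73118591308594, 43.81404495239258), 63.9500617980957)
```

View pics/w8.png

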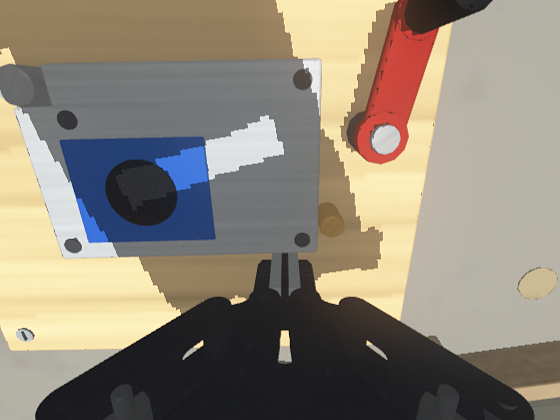

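The plate has stopped turning (81.2° against the board's ~80.5°) and rests on the stop pin. I'll back off and go up.

servo_tool --rows '[[[-5,0,0],0,-1],[[-15,0,0],0,-1],[[-25,0,0],0,-1],[[-25,0,-30],0,-1],[[-25,0,-70],0,-1],[[-25,0,-110],0,0.2],[[-25,0,-140],0,0.2],[[-25,0,-140],0,0.2]]'

```text
t: 14.6
tcp_pos: [0.5735, 0.2039, 0.3374]
tool_rot: [0.083, 0.996, 0.01, 0.024]
force: [0.4, 0.3, -0.3]
finger_gap: 0.504
```

```bash
cat >> h.py <<'E'
def tog(g,L=.155):
    st=sense();R=Ro.from_quat(st["tool_rot"]).as_matrix();c=st["tcp_pos"]+R[:,2]*L
    print("t %.2f"%st["t"],"grasp pt",c.round(4),"tcp",st["tcp_pos"].round(4),"toolz",R[:,2].round(3),"toolx",R[:,0].round(3),"q6 %.2f"%st["q"][5],"gap %.2f"%st["finger_gap"],st["force"].round(1),"-> shift",(R.T@(np.asarray(g)-c)*1000).round(1))
E
python3 - <<'E'
from h import *
tog([.4517,.2776,.14])
s=snapshot("top");plate(s);P=cloud(s)
E
```

```text
t 14.60 grasp pt [0.5812 0.2063 0.1826] tcp [0.5735 0.2039 0.3374] toolz [ 0.049  0.015 -0.999] toolx [-0.985  0.166 -0.046] q6 -1.25 gap 0.50 [ 0.4  0.3 -0.3] -> shift [141.4  47.9  37.3]
plate [494.4 152. ] [93.7 90. ] ang 81.91 [[443.29998779296875, 112.0], [532.4000244140625, 99.30000305175781], [545.5999755859375, 192.10000610351562], [456.3999938964844, 204.6999969482422]]
```

servo_tool --rows '[[[45,15,0],0,0.2],[[90,30,0],0,0.2],[[125,45,0],0,0.2],[[141,48,10],0,0.2],[[141,48,10],0,0.2],[[141,48,10],0,0.2]]'

```text
t: 15.25
tcp_pos: [0.4425, 0.2746, 0.3192]
tool_rot: [0.083, 0.996, 0.009, 0.021]
force: [0.5, -0.1, 0.1]
finger_gap: 0.602
```

Run:
```python
from h import *
for n in("wrist","top"):
    s=snapshot(n);P=cloud(s).reshape(-1,3);k=(P[:,2]>.058)&(P[:,2]<.074)&(np.hypot(P[:,0]-.452,P[:,1]-.278)<.03);q=P[k];print(n,len(q),q.mean(0) if len(q) else "",q.min(0) if len(q) else "",q.max(0) if len(q) else "")
    cv2.imwrite(f"pics/b_{n}.png",s["image"])
tog([.4517,.2776,.062])
```

```text
wrist 277 [0.45288949 0.27894359 0.0669843 ] [0.44735751 0.27211466 0.05801914] [0.46097065 0.28565367 0.07023501]
top 2 [0.46008855 0.27367156 0.06698461] [0.46008294 0.27264831 0.06553032] [0.46009415 0.27469481 0.0684389 ]
t 15.35 grasp pt [0.4508 0.2766 0.1651] tcp [0.4437 0.2743 0.3199] toolz [ 0.046  0.015 -0.999] toolx [-0.985  0.167 -0.043] q6 -1.06 gap 0.60 [-0.2  0.4  0.3] -> shift [  3.6  -1.1 103. ]
```

View pics/b_wrist.png

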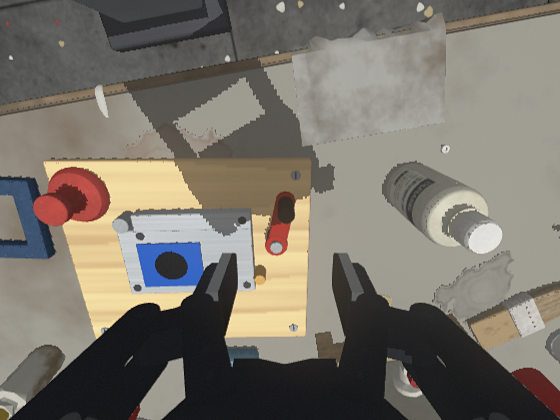

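The handle (285,207) is free on both sides, and the plate sits square against the stop pin (260,275). I'll descend and grip.

servo_tool --rows '[[[2,0,40],0,0.2],[[2,0,75],0,0.2],[[2,0,95],0,0.2],[[2,0,103],0,0.2],[[2,0,103],0,0.2]]' --force 20

```text
t: 15.85
tcp_pos: [0.4473, 0.2757, 0.216]
tool_rot: [0.084, 0.996, 0.009, 0.022]
force: [-0.2, -0.4, 0.3]
finger_gap: 0.596
```

servo_tool --rows '[[[0,0,0],0,-0.3],[[0,0,0],0,-1],[[0,0,0],0,-1],[[0,0,0],0,-1],[[0,0,0],0,-1],[[0,0,0],0,-1]]' --force 20

```text
t: 16.45
tcp_pos: [0.4478, 0.2758, 0.2171]
tool_rot: [0.084, 0.996, 0.009, 0.023]
force: [0.0, 0.4, 6.8]
finger_gap: 0.155
```

Run:
```python
from h import *
tog([.4517,.2776,.062])
st=sense();R=Ro.from_quat(st["tool_rot"]).as_matrix();c=st["tcp_pos"]+R[:,2]*.155
H=np.array([.496,.2628]);a0=np.degrees(np.arctan2(*(c[:2]-H)[::-1]));print("a0",a0,np.linalg.norm(c[:2]-H))
for a in np.linspace(a0,260.5,17)[1:]:
    g=np.r_[H+.045*np.array([np.cos(np.radians(a)),np.sin(np.radians(a))]),c[2]]
    print(round(a,1),(R.T@(g-c)*1000).round(1).tolist())
```

```text
t 16.45 grasp pt [0.4551 0.2781 0.0623] tcp [0.4478 0.2758 0.2171] toolz [ 0.047  0.015 -0.999] toolx [-0.985  0.168 -0.044] q6 -1.06 gap 0.15 [0.  0.4 6.8] -> shift [ 3.3 -1.1  0.1]
a0 159.48781743049517 0.04365508716635579
165.8 [2.0, -4.7, -0.2]
172.1 [2.1, -9.6, -0.3]
178.4 [1.7, -14.5, -0.4]
184.7 [0.7, -19.4, -0.5]
191.1 [-0.8, -24.1, -0.5]
197.4 [-2.8, -28.7, -0.5]
203.7 [-5.3, -32.9, -0.5]
210.0 [-8.2, -36.9, -0.5]
216.3 [-11.6, -40.6, -0.4]
222.6 [-15.4, -43.8, -0.3]
228.9 [-19.4, -46.6, -0.2]
235.2 [-23.8, -49.0, -0.1]
241.6 [-28.4, -50.8, 0.1]
247.9 [-33.2, -52.2, 0.3]
254.2 [-38.1, -53.0, 0.5]
260.5 [-43.0, -53.2, 0.7]
```

servo_tool --rows '[[[1,-4.7,0],0,-1],[[1.4,-9.6,0],0,-1],[[1.2,-14.5,0],0,-1],[[0.4,-19.4,0],0,-1],[[-0.8,-24.1,0],0,-1],[[-2.8,-28.7,0],0,-1],[[-5.3,-32.9,0],0,-1],[[-8.2,-36.9,0],0,-1]]'

```text
t: 17.25
tcp_pos: [0.4482, 0.2376, 0.2167]
tool_rot: [0.084, 0.996, 0.009, 0.021]
force: [-3.7, 2.0, 4.8]
finger_gap: 0.156
```

```bash
cat > b.py <<'E'
from h import *
tog([.4517,.2776,.062])
st=sense();R=Ro.from_quat(st["tool_rot"]).as_matrix();c=st["tcp_pos"]+R[:,2]*.155
H=np.array([.496,.2628]);a0=np.degrees(np.arctan2(*(c[:2]-H)[::-1]))%360;print("a0",a0,np.linalg.norm(c[:2]-H),st["ft_torque"])
for a in np.linspace(a0,261.5,9)[1:]:
    g=np.r_[H+.045*np.array([np.cos(np.radians(a)),np.sin(np.radians(a))]),.0625]
    print(round(a,1),(R.T@(g-c)*1000).round(1).tolist())
E
python3 b.py
```

```text
t 17.25 grasp pt [0.4549 0.2398 0.0619] tcp [0.4482 0.2376 0.2167] toolz [ 0.043  0.014 -0.999] toolx [-0.985  0.168 -0.04 ] q6 -1.14 gap 0.16 [-3.7  2.   4.8] -> shift [ 9.5 36.8  0.3]
a0 209.2943810639352 0.04710242069789442 [0.26285578 0.52595829 0.14490676]
215.8 [-5.1, -2.5, -0.4]
222.3 [-8.9, -5.8, -0.4]
228.9 [-13.2, -8.8, -0.3]
235.4 [-17.7, -11.2, -0.1]
241.9 [-22.4, -13.1, 0.0]
248.4 [-27.4, -14.4, 0.2]
255.0 [-32.4, -15.2, 0.4]
261.5 [-37.5, -15.4, 0.6]
```

servo_tool --rows '[[[-4,-2.5,0],0,-1],[[-8,-6,0],0,-1],[[-12.5,-9,0],0,-1],[[-17.5,-11.2,0],0,-1],[[-22.4,-13.1,0],0,-1],[[-27.4,-14.4,0],0,-1],[[-32.4,-15.2,0],0,-1],[[-37.5,-15.4,0],0,-1]]'

```text
t: 18.05
tcp_pos: [0.4823, 0.2165, 0.2171]
tool_rot: [0.085, 0.996, 0.009, 0.02]
force: [-7.1, 11.1, -1.5]
finger_gap: 0.158
```

```bash
python3 b.py
```

```text
t 18.05 grasp pt [0.4886 0.2189 0.0622] tcp [0.4823 0.2165 0.2171] toolz [ 0.04   0.015 -0.999] toolx [-0.985  0.169 -0.037] q6 -1.20 gap 0.16 [-7.1 11.1 -1.5] -> shift [46.3 51.7 -0.4]
a0 260.4142331757166 0.04455322045532719 [1.59641599 1.66477315 0.15802322]
260.5 [-0.1, -0.4, -0.3]
260.7 [-0.2, -0.4, -0.3]
260.8 [-0.3, -0.4, -0.3]
261.0 [-0.4, -0.4, -0.3]
261.1 [-0.5, -0.4, -0.3]
261.2 [-0.7, -0.4, -0.3]
261.4 [-0.8, -0.4, -0.3]
261.5 [-0.9, -0.4, -0.3]
```

servo_tool --rows '[[[0,0,0],0,-0.3],[[0,0,0],0,0],[[0,0,0],0,0.2],[[0,0,0],0,0.2],[[0,0,0],0,0.2]]'

```text
t: 18.55
tcp_pos: [0.4825, 0.2164, 0.2172]
tool_rot: [0.085, 0.996, 0.009, 0.02]
force: [-0.4, 0.2, 0.7]
finger_gap: 0.601
```

servo_tool --rows '[[[0,0,-20],0,0.2],[[0,0,-50],0,0.2],[[0,0,-90],0,0.2],[[0,0,-130],0,0.2],[[50,20,-160],0,0.2],[[80,40,-160],0,0.2],[[80,40,-160],0,0.2],[[80,40,-160],0,0.2]]'

```text
t: 19.35
tcp_pos: [0.4031, 0.2674, 0.3754]
tool_rot: [0.084, 0.996, 0.009, 0.021]
force: [-0.0, 0.3, 0.4]
finger_gap: 0.598
```

Run:
```python
from h import *
s=snapshot("wrist");cv2.imwrite("pics/end.png",s["image"]);plate(s)
P=cloud(s).reshape(-1,3);q=P[(P[:,2]>.058)&(P[:,2]<.074)&(np.hypot(P[:,0]-.4886,P[:,1]-.2189)<.03)];print("handle",len(q),q.mean(0))
d=q.mean(0)[:2]-[.496,.2628];print("theta",(np.degrees(np.arctan2(d[1],d[0]))%360+9.6-135)*np.pi/180)
s=snapshot("top");P=cloud(s);Q=P[195:250,295:345].reshape(-1,3);Q=Q[(Q[:,2]>.115)&(Q[:,2]<.14)];print("bottle cap",len(Q),Q.mean(0) if len(Q) else "")
plate(s);st=sense();print(st["t"],st["force"],st["tcp_pos"])
```

```text
plate [498.5 178.2] [141.4  91.8] ang 81.57 [[442.70001220703125, 115.0], [533.5, 101.5999984741211], [554.2000122070312, 241.39999389648438], [463.3999938964844, 254.89999389648438]]
handle 166 [0.49136475 0.2188022  0.06640485]
theta 2.418781406808959
bottle cap 97 [ 0.51113138 -0.0920574   0.12803956]
plate [497.1 171.4] [132.5  90. ] ang 81.74 [[443.1000061035156, 112.30000305175781], [532.0999755859375, 99.4000015258789], [551.2000122070312, 230.5], [462.1000061035156, 243.39999389648438]]
19.45 [ 0.28032335 -0.38336187 -0.28837096] [0.40456203 0.26668833 0.37484503]
```

View pics/end.png

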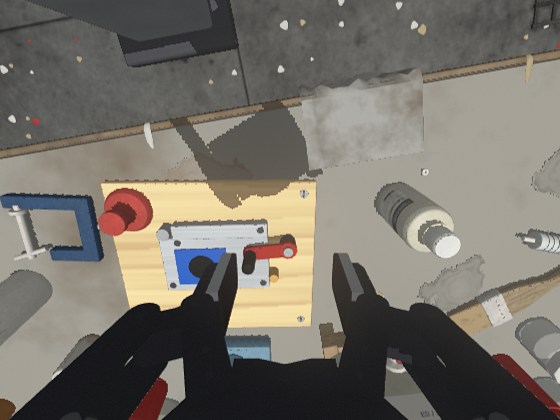

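```bash
python3 -c "
from h import *
print(sign_off())"
```

```text
the job is handed in; nothing more can be done
None
```

I did all three steps in order and handed the job in at about 19.5 s, with no verdict reported.

- **Bottle:** I gripped it by the body, lifted it off the board and stood it on the bench at about (0.511, -0.092). The last top view shows its cap at 0.128 m, so it is standing upright.
- **Plate:** I pushed its +x face near the corner, turning the tool with it, until it stopped against the brass stop pin. The notch stayed within about 2–3 mm of the pin in every measurement.
- **Turn-button:** I gripped the handle, swung it round and released it. The last view shows it at about 2.4 rad; the gripper's own position at release gave 2.36.
- **Other things:** The last wrist view showed no sign of the knob, clamp or oil bottle having shifted. I did not measure any of them, or check the tape, orange bottle and blue bottle afterwards. The hand was clear of everything and the tool force was near zero.

**Where checks disagreed:**
- **Plate angle:** The last views put the plate's y axis at 81.6–81.7°, against 80.4° for the board, a difference of about 0.02 rad. That is inside the 0.04 limit. One reading had the stop pin merged into the plate outline.
- **Stop contact:** The force did not rise when the plate reached the stop. I judged it flush because the angle stopped changing.

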